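# Stow the glass cutter in the mosaic carrier and lift the carrier level

### The job

Take the slim steel glass cutter out of the wooden bench block and lower it, foot first, down to the floor of the clear narrow vial on the small carrier while the carrier stands on the bench; do not let it drop in. Let go of the cutter, then lift the carrier by its grip bar until it is about 10 cm clear of the bench, and finish while still holding it there, still and level, with the cutter in the vial and nothing but the gripper carrying it. Leave the brush, the bottle, the stack of tiles and the mallet where they are.

Things in the scene. Friction and masses are not known exactly. Their poses are not given: they have to be found in the camera images.
- carrier: loose plywood tool carrier, about 0.45 kg, standing on the bench, at any heading. Origin: centre of the underside of its board. Board 190 (x) x 90 (y) x 12 mm. In the middle an upright 40 (x) x 14 (y) mm carries a wooden grip bar. At its +x end a clear plastic vial, at its -x end a black bin (56 x 84 mm, top at z = 46 mm) with bits of glass fixed in it. z up. With the cutter in the vial it balances within 6 mm of its middle, about 33 mm above the underside
- grip_bar (a point): centre of the carrier's grip bar, 117.5 mm above the carrier's underside; the bar is 70 mm long (carrier x), 18 mm wide (carrier y), 25 mm high, its top at 130 mm; free space below and beside it: grip it across y from above. Axes as the carrier's
- vial_mouth (a point): centre of the vial's mouth, 70 mm from the carrier's middle along its +x, 76 mm above its underside; the mouth is flared, 27 mm wide inside at the top, narrowing within 10 mm to the round 18 mm bore; outside diameter 34 mm at the mouth, 25 mm below
- vial_floor (a point): centre of the vial's inner floor, 60 mm below the mouth, 16 mm above the carrier's underside
- block: wooden block 60 (x) x 140 (y) x 45 (z) mm fixed to the bench, origin at the centre of its underside, with two upright holes 13.6 mm wide and 30 mm deep at y = -40 and +40 mm; the cutter stands in one, the brush in the other
- cutter: slim round steel glass cutter, 135 mm long, 60 g, standing upright in a hole of the block with its foot 15 mm above the bench and its top at 150 mm. Origin at the centre of its foot, z along it towards its top. Lower part 12 mm in diameter with a tapered foot (7 mm at the end, over 9 mm), from 80 mm up to the top a barrel 16 mm in diameter with two thin brass bands, which is where it is gripped
- cutter_grip (a point): point on the cutter's axis 108 mm above its foot, mid-barrel, the place to grip it; in the vial this point lies 124 mm above the carrier's underside
- brush: small flat brush standing in the other hole of the block: round wooden handle 12 mm in diameter, flat head 32 mm wide and 10 mm thick, 115 mm long, origin at the foot; leave it
- bottle: white plastic bottle, 60 mm in diameter, 150 mm high, origin at the centre of its underside; leave it
- tiles: stack of four 75 mm square glass tiles, 24 mm high, origin at the centre of its underside; leave it
- mallet: mallet lying on the bench: rubber head 56 mm in diameter and 90 mm long along y, wooden handle 220 mm to -x, origin under the head's centre; leave it
- cutter_tip (a point): centre of the cutter's foot, same point as the cutter's origin
There are look-alikes about, which are no part of the job. What is shaped like the block but orange or yellow is not meant.

How it is judged:
By the outcome, as a careful person would: the job done as asked, in the order asked, and still so for the second after the job is handed in, while the arm keeps its last pose, push and grip.
It also fails if it takes over 51 s, if anything falls off the work surface, if the arm or the gripper's body presses on something with over 40 N, if the wrist force passes 120 N, or if a joint passes its speed limit or range.

### The arm

A 6-joint arm with a two-finger parallel gripper is mounted at the origin on the work surface. World frame = base frame: x ahead of the robot, y to its left, z up, the work surface at z = 0. Lengths are in mm, angles in rad, forces in N, time in s.
With the tool pointing down it reaches from about 225 to 725 mm from the base axis. Payload 3.1 kg.
Tool frame: the origin (TCP) lies on the centre line of the jaws, within the pads' length; the fingertips stand 19 mm ahead of it and the grasp point (between the pads) is the TCP (robot.tcp_to_tips is the distance from the TCP to the fingertips, in mm); z points along the fingers, y is the direction in which the jaws open and shut (so a half turn about z gives the same grasp; the last joint's range is limited). The gripper opens to 85 mm and grips with 20 to 120 N. Pads are 22 mm wide; open, the fingers measure 114 mm over their backs; the gripper's body (76 mm by 85 mm) begins 54 mm behind the grasp point. The pads swing forward as they close: fully open they stand 13 mm farther back than shut.
Start: joints at [1.069, 0.048, 0.099, 1.622, 0, 1.443], TCP at [191.713, 488.737, 250.312] pointing down, gripper open.
Joint ranges: [-2.91, 2.91], [-0.99, 1.94], [-1.21, 1.42], [-2.12, 2.29], [-1.49, 1.47], [-3.14, 3.14]. Speed limits (rad/s): [2.79, 2.79, 3.14, 3.14, 3.14, 3.14].

### API

Orientations are given as a unit quaternion [x, y, z, w].
In Python, from bench import robot gives the robot as it stands.
- The arm moves only by the tool arm_command, never from a script. Its argument "plan" is a list of rows, each an object with "offset": the shift along the world's x, y, z in cm, a list of three; "rotation": the turn, a rotation vector about the world's x, y, z in degrees, a list of three. A call has exactly 8 rows; each row shifts and turns the pose as measured when the row begins; what a row does not reach is not made up. A row lasts 1/8 s, in which the tool goes at most 62.5 mm and 10.7 degrees, less where a joint would pass 70% of its speed; a pose out of reach is approached as far as the arm can. A call is refused whole if a number of a shift passes 6.25 or a number of a turn 10.7, either way. A call with a gripper value outside its range is refused whole. "gripper" is the finger opening in cm, from 0 to 8.54, set as the call begins (left out, the last holds). The fingers move at their own pace and stop on an object; "squeeze" is the grip in N (left out, the last holds). Time passes only in rows, so rows that do not move let the fingers close, or fill a call up. It gives the time, the measured TCP pose, the force and the opening at its end, in the units of the state.
- robot.get_state(): the state, without advancing time (a new reading comes with each control period).
- robot.read_camera(name): name is "scene" or "top" or "wrist"; returns a dict with "pixels" (400x640x3 uint8, blue, green, red), "fov_y" (degrees; the focal length in pixels is half the picture's height over the tangent of half this angle, whatever the lens; pixels are square), "cx", "cy" (the principal point, pixels), "world_from_camera" (4x4, takes a point from camera to world coordinates). Camera axes: x right, y up, looking along -z (the intrinsics and any distortion apply to the point x, -y, -z); pixel columns grow to the right and rows downward; lengths in mm; the calibration is good to about 2 mm. A picture is of the moment at which its call begins. There is no depth.
- robot.close_job(): hands the job in, once; it reports no verdict.
Trained networks look in a picture, given as the dict that the camera call returned (one of the last four; its "shot" number tells which), for a name from the list of things; names that differ only in an ending like _2 or _b are one class to them, and where a whole thing is asked for, a point or a joint stands for the part that bears it (a point fixed in the world has none). Each returns a list of dicts, best first, with "score" (0 to 1); they miss things now and then, are a little off and sometimes report something else, mostly with a low value. They report only what shows in the picture. A call takes as long as a camera call. They do not tell look-alikes from the thing itself.
- robot.trace(target, picture): "mask" (400x640 bool, what is visible of it) and "bbox" ([left, top, right, bottom] in pixels, round what is visible of it).
- robot.mark_of(target, picture): "uv" ([column, row] in pixels: a listed point, or the origin of a listed thing).
The state is a dict: "time_s": time; "joint_pos": joint angles; "dq": joint speeds; "joint_efforts": joint torques, N m; "position": TCP position; "tool_rot": TCP orientation; "contact_force": force on the tool from outside, world axes, zero at the start; "moment": the same for the moment, N m; "width": opening from 0.0 (shut) to 1.0 (fully open).
Only numpy, scipy, OpenCV 4.12 (cv2) and the standard library are available. Lean on these libraries where they do the work, as an engineer would, in place of code of your own. Each camera call takes 0.05 s, during which the arm holds its last target.

## Working session

There is one attempt and no reset: what is moved stays moved. The work goes in short steps, Python scripts to look and compute and a tool call to move; the robot and the scene stay as the last step left them, time stands still between calls to the robot, and variables do not carry over. Pictures are saved under pics/ and viewed, and the job is handed in when it is done.

Besides the shell and the picture viewer there is one more tool, called by a JSON object that holds its "method" and its "body". arm_command: Moves the arm, as the interface text tells. Its arguments: {"type":"object","properties":{"plan":{"type":"array"},"gripper":{"type":"number"},"squeeze":{"type":"number"}},"required":["plan"]}

```bash
mkdir -p pics; ls; cat > h.py <<'E'
import numpy as np, cv2
from bench import robot
def cam(n):
    return robot.read_camera(n)
def ray(p,uv):
    f=200/np.tan(np.radians(p["fov_y"])/2)
    T=np.array(p["world_from_camera"])
    d=T[:3,:3]@np.array([(uv[0]-p["cx"])/f,-(uv[1]-p["cy"])/f,-1.0])
    return T[:3,3],d/np.linalg.norm(d)
def atz(p,uv,z):
    o,d=ray(p,uv); return o+d*(z-o[2])/d[2]
def proj(p,X):
    f=200/np.tan(np.radians(p["fov_y"])/2)
    T=np.linalg.inv(np.array(p["world_from_camera"])); c=T[:3,:3]@np.array(X,float)+T[:3,3]
    return np.array([p["cx"]+f*c[0]/-c[2],p["cy"]-f*c[1]/-c[2]])
def tri(rs):
    A=np.zeros((3,3));b=np.zeros(3)
    for o,d in rs:
        M=np.eye(3)-np.outer(d,d);A+=M;b+=M@o
    X=np.linalg.solve(A,b); return X,[float(np.linalg.norm((np.eye(3)-np.outer(d,d))@(X-o))) for o,d in rs]
E
python3 - <<'E'
from h import *
ks=None
for n in ["scene","top","wrist"]:
    p=cam(n); cv2.imwrite(f"pics/{n}0.png",p["pixels"])
    print(n,{k:v for k,v in p.items() if k not in("pixels",)})
    for t in ["carrier","grip_bar","vial_mouth","vial_floor","block","cutter","cutter_grip","brush"]:
        try: print(t,[(np.round(r["uv"],1).tolist(),round(r["score"],2)) for r in robot.mark_of(t,p)][:4])
        except Exception as e: print(t,e)
print(robot.get_state())
E
```

```text
pics
scene {'fov_y': 53.224352792767874, 'cx': 324.3736643597807, 'cy': 200.43480457344367, 'world_from_camera': array([[ 8.03829765e-01, -3.50718959e-01,  4.80472601e-01,
         1.11604168e+03],
       [ 5.94533762e-01,  5.00387058e-01, -6.29398442e-01,
        -6.93310566e+02],
       [-1.96803046e-02,  7.91586384e-01,  6.10740274e-01,
         7.93580996e+02],
       [ 0.00000000e+00,  0.00000000e+00,  0.00000000e+00,
         1.00000000e+00]]), 'shot': 1}
carrier [([342.9, 217.1], 0.88)]
grip_bar [([339.3, 188.2], 0.7)]
vial_mouth [([338.3, 214.4], 0.68)]
vial_floor [([340.4, 229.1], 0.57)]
block [([246.5, 345.3], 0.91), ([197.0, 262.2], 0.87), ([260.4, 233.6], 0.82), ([236.0, 280.0], 0.78)]
cutter [([222.8, 287.4], 0.75), ([248.4, 268.9], 0.57)]
cutter_grip [([214.2, 259.5], 0.48)]
brush [([250.0, 270.8], 0.76)]
top {'fov_y': 56.048698044252205, 'cx': 322.1273434479045, 'cy': 199.80300941634795, 'world_from_camera': array([[-1.01356206e-02,  9.93387624e-01, -1.14360388e-01,
         4.12942582e+02],
       [-9.99842859e-01, -1.17314777e-02, -1.32902391e-02,
         3.54296284
[... 1144 characters left out ...]
p []
brush []
{'time_s': 1.35, 'joint_pos': array([ 1.06918820e+00,  4.79861935e-02,  9.91851413e-02,  1.62199818e+00,
       -1.61339977e-06,  1.44300209e+00]), 'dq': array([ 0.00042794, -0.00064548, -0.00214496,  0.00046262, -0.00083141,
       -0.00110528]), 'joint_efforts': array([ 8.18176886e-04, -3.38639581e+01,  3.20151436e+01,  1.25410810e-03,
       -1.25932802e-04,  3.51810826e-06]), 'position': array([191.71695373, 488.7297559 , 250.31128684]), 'tool_rot': array([ 1.85820606e-01,  9.82583687e-01, -1.63018190e-06,  3.17708895e-07]), 'contact_force': array([ 0.43425205, -0.46782169,  0.81920102]), 'moment': array([-0.02071305,  0.01968794,  0.01779504]), 'width': 0.9991224805058775}
```

View pics/scene0.png

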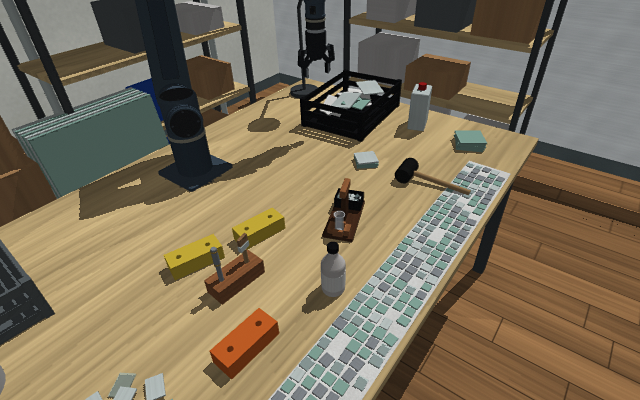

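View pics/top0.png

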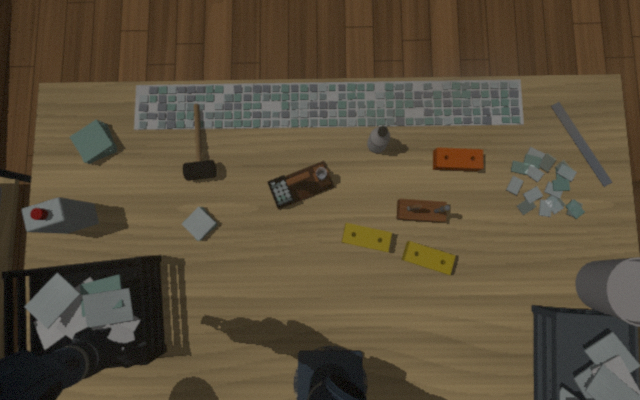

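```bash
python3 - <<'E'
import cv2
a=cv2.imread("pics/scene0.png")[160:360,150:400];b=cv2.imread("pics/top0.png")[110:280,260:480]
cv2.imwrite("pics/s0c.png",cv2.resize(a,None,fx=3,fy=3,interpolation=2));cv2.imwrite("pics/t0c.png",cv2.resize(b,None,fx=3.5,fy=3.5,interpolation=2))
E
```

```text
(no output)
```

View pics/s0c.png

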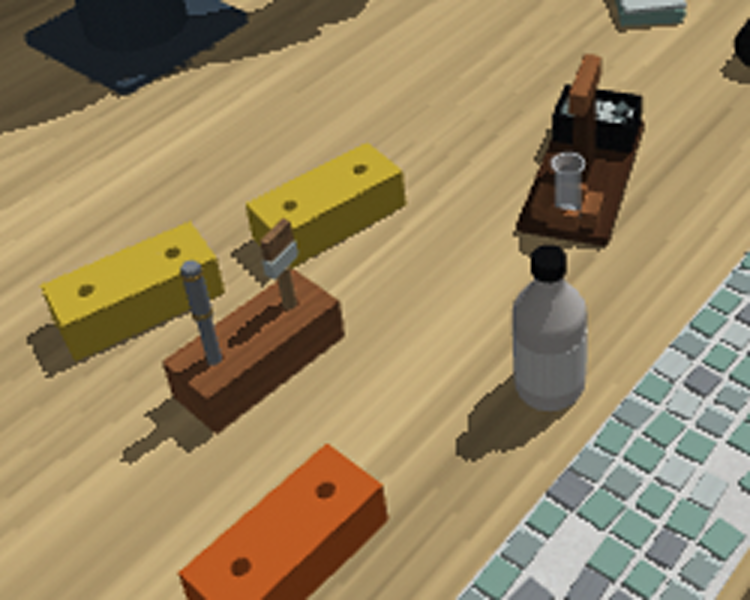

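View pics/t0c.png

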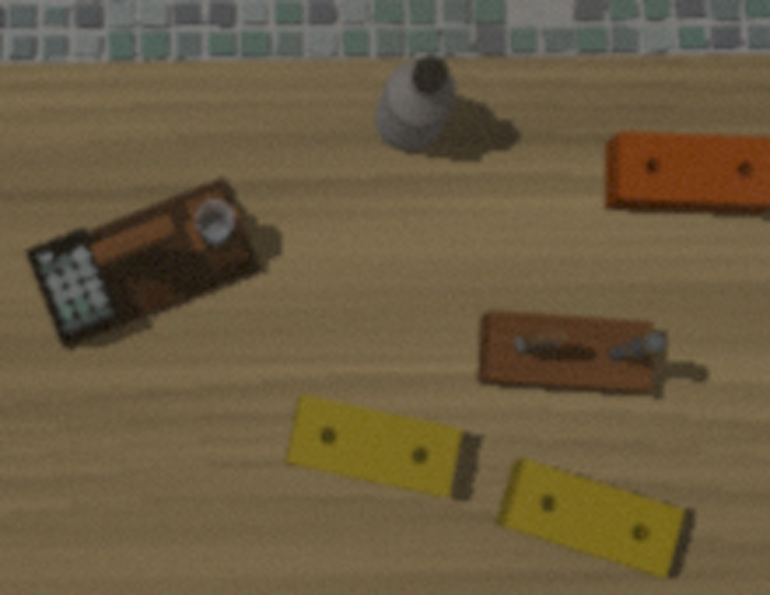

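```bash
python3 - <<'E'
from h import *
s=cam("scene");t=cam("top")
P={"cut_top":((213.7,249),(447.1,207.1),150),"cut_entry":((221,279.3),(435.7,211.1),45),"mouth":((339,212.7),(320.9,173.1),76),"mouth_nn":((338.3,214.4),(320.7,169.3),76),"floor":((340.4,229.1),(321.5,178.2),16),"bar":((339.3,188.2),(296.7,177.5),117.5),"carrier":((342.9,217.1),(299.5,183.5),0)}
for k,(a,b,z) in P.items():
    X,e=tri([ray(s,a),ray(t,b)]); print(k,X.round(1),np.round(e,1),"s",atz(s,a,z).round(1)[:2],"t",atz(t,b,z).round(1)[:2])
for n,p in(("s",s),("t",t)):
  for tg in ["block","carrier","bottle"]:
    r=robot.trace(tg,p); print(n,tg,[(q["bbox"],round(q["score"],2)) for q in r][:5])
E
```

```text
cut_top [ 507.1 -322.1  147.6] [0.7 0.7] s [ 510. -323.] t [ 506.5 -321.8]
cut_entry [ 504.8 -321.7   41.6] [0.1 0.1] s [ 507.6 -323.4] t [ 504.5 -320.8]
mouth [619.2  21.9  77.3] [1.4 1.4] s [619.2  24.3] t [618.4  21. ]
mouth_nn [626.1  18.5  78.1] [4.4 4.4] s [621.8  17. ] t [629.8  21.5]
floor [618.2  23.8  12.6] [5.4 5.4] s [623.9  24.9] t [613.6  20.3]
bar [591.3  82.6 118. ] [9.9 9.9] s [585.1  74.6] t [598.8  89.3]
carrier [595.8  86.6   6.8] [4.4 4.4] s [588.6  89.7] t [600.3  90. ]
s block [([211.0, 303.9, 278.5, 378.2], 0.96), ([162.5, 229.2, 226.0, 280.4], 0.78), ([233.9, 208.9, 286.7, 243.9], 0.77), ([202.8, 248.8, 264.3, 305.0], 0.66)]
s carrier [([323.7, 177.2, 364.9, 243.0], 0.69)]
s bottle [([322.3, 241.4, 343.0, 296.9], 0.9), ([212.3, 249.7, 224.0, 283.7], 0.74)]
t block [([343.1, 224.3, 392.3, 251.6], 0.8), ([404.4, 245.4, 455.5, 273.1], 0.72), ([432.2, 145.1, 485.8, 171.1], 0.72), ([394.2, 195.7, 446.7, 217.1], 0.63), ([185.2, 207.1, 216.4, 239.3], 0.59)]
t carrier [([266.1, 159.5, 334.4, 212.2], 0.86)]
t bottle [([367.5, 125.8, 393.6, 152.0], 0.85), ([181.9, 106.2, 214.4, 179.6], 0.74)]
```

Candidates (scene px): the wooden block at (235,278) holding the cutter (top at (214,249), entry at (221,279)) and the brush (243,243). The look-alikes are yellow blocks at (194,255) and (260,228) and an orange one at (245,343), all empty. I choose the brown block's steel rod; the crop confirms it: the round barrel is the cutter and the flat head is the brush. I'll move towards the middle now.

{"method": "arm_command", "body": {"plan": [{"offset": [3.1,-5.3,0],"rotation": [0,0,-6.1]},{"offset": [3.1,-5.3,0],"rotation": [0,0,-6.1]},{"offset": [3.1,-5.3,0],"rotation": [0,0,-6.1]},{"offset": [3.1,-5.3,0],"rotation": [0,0,-6.1]},{"offset": [3.1,-5.3,0],"rotation": [0,0,-6.1]},{"offset": [3.1,-5.3,0],"rotation": [0,0,-6.1]},{"offset": [3.1,-5.3,0],"rotation": [0,0,-6.1]},{"offset": [3.1,-5.3,0],"rotation": [0,0,-6.1]}], "gripper": 6}}

```text
time_s: 2.75
position: [442.2, 58.2, 250.5]
tool_rot: [0.582, 0.813, 0.003, 0.003]
contact_force: [1.2, 0.6, 0.3]
width: 0.703
```

```bash
python3 - <<'E'
from h import *
p=cam("wrist"); cv2.imwrite("pics/w1.png",p["pixels"])
import pickle; pickle.dump(p,open("w1.pkl","wb"))
for t in ["carrier","grip_bar","vial_mouth","vial_floor"]:
    print(t,[(np.round(r["uv"],1).tolist(),round(r["score"],2)) for r in robot.mark_of(t,p)][:3])
for t,z,X in [("bar",130,0),]:pass
print(proj(p,[619,22,76]),proj(p,[595,88,130]))
E
```

```text
carrier [([447.1, 190.0], 0.68)]
grip_bar [([499.8, 221.6], 0.59)]
vial_mouth [([469.6, 273.6], 0.82)]
vial_floor [([452.3, 246.9], 0.84), ([449.2, 187.0], 0.38)]
[467.24580955 268.87704092] [505.85341983 224.07504227]
```

View pics/w1.png

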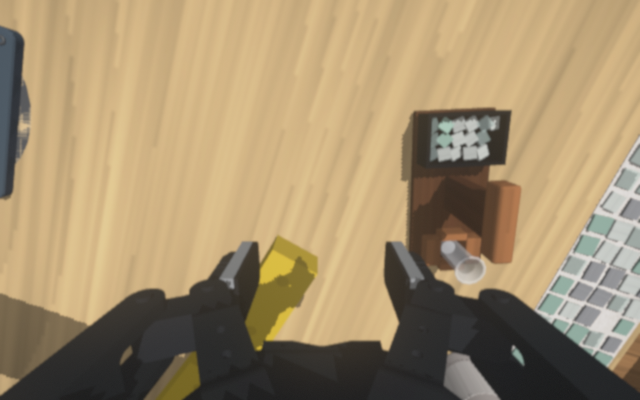

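```bash
cat >> h.py <<'E'
def carr(x,y,th,P):
    c,s=np.cos(th),np.sin(th); P=np.atleast_2d(np.array(P,float))
    return np.c_[x+c*P[:,0]-s*P[:,1],y+s*P[:,0]+c*P[:,1],P[:,2]]
def draw(p,x,y,th,fn,roi,k,z0=0):
    im=cv2.resize(p["pixels"],None,fx=k,fy=k,interpolation=2)
    def poly(P,col):
        P=np.array(P,float);P[:,2]+=z0
        q=np.array([proj(p,X) for X in carr(x,y,th,P)]);q=((q+.5)*k-.5).round().astype(int)
        cv2.polylines(im,[q],True,col,1)
    poly([[a,b,12] for a,b in((-95,-45),(95,-45),(95,45),(-95,45))],(0,255,0))
    poly([[a,b,0] for a,b in((-95,-45),(95,-45),(95,45),(-95,45))],(0,160,0))
    poly([[a,b,130] for a,b in((-35,-9),(35,-9),(35,9),(-35,9))],(0,255,255))
    A=np.linspace(0,2*np.pi,40)
    poly([[70+17*np.cos(a),17*np.sin(a),76] for a in A],(255,0,255))
    poly([[70+9*np.cos(a),9*np.sin(a),16] for a in A],(255,0,0))
    l,t,r,b=[int(v*k) for v in roi]; cv2.imwrite(fn,im[t:b,l:r])
E
python3 - <<'E'
from h import *
import pickle
from scipy.optimize import least_squares
w=pickle.load(open("w1.pkl","rb")); s=cam("scene");t=cam("top")
pickle.dump((s,t),open("st.pkl","wb"))
# hand-picked pts: wrist
obs=[(w,(70,0,76),(469.5,269)),(s,(70,0,76),(339,212.7)),(t,(70,0,76),(320.9,173.1)),
 (t,(95,45,12),(323.9,162)),]
x=(595,88,np.radians(-70))
draw(w,*x,"pics/w1d.png",(380,80,560,300),3.5/1.3)
draw(s,*x,"pics/s1d.png",(310,165,380,255),6)
draw(t,*x,"pics/t1d.png",(255,145,345,220),7)
E
```

```text
(no output)
```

View pics/w1d.png

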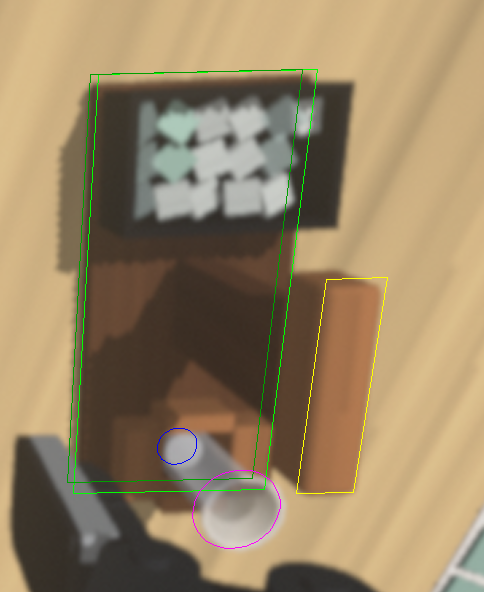

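View pics/t1d.png

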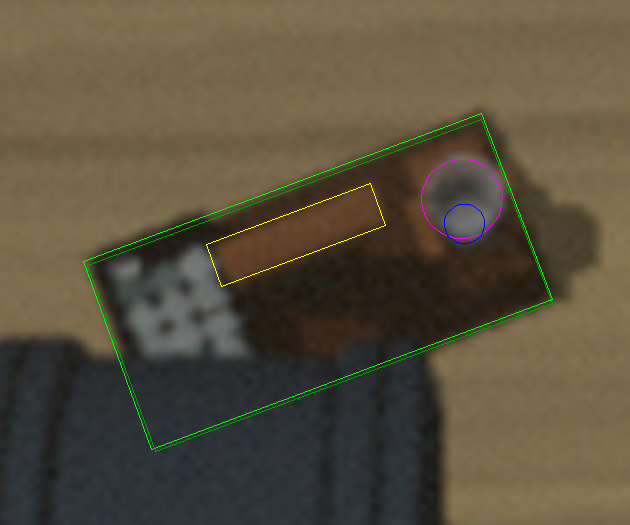

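View pics/s1d.png

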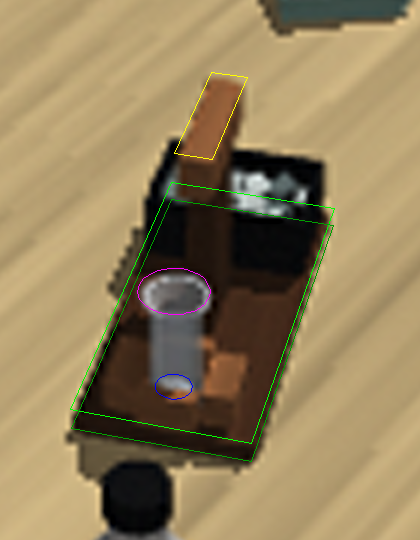

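Overlay in all three views fits a carrier at about (595, 88) mm with heading -70°. That puts the vial mouth at about (619.4, 22). Next I go above the cutter.

{"method": "arm_command", "body": {"plan": [{"offset": [0.9,-5.4,0],"rotation": [0,0,0.2]},{"offset": [0.9,-5.4,0],"rotation": [0,0,0.2]},{"offset": [0.9,-5.4,0],"rotation": [0,0,0.2]},{"offset": [0.9,-5.4,0],"rotation": [0,0,0.2]},{"offset": [0.9,-5.4,0],"rotation": [0,0,0.2]},{"offset": [0.9,-5.4,0],"rotation": [0,0,0.2]},{"offset": [0.9,-4.5,0],"rotation": [0,0,0]},{"offset": [0,0,0],"rotation": [0,0,0]}]}}

```text
time_s: 4.1
position: [507.5, -302.5, 251.7]
tool_rot: [0.556, 0.831, 0.004, 0.004]
contact_force: [-0.1, 0.1, 0.1]
width: 0.7
```

```bash
python3 - <<'E'
from h import *
p=cam("wrist"); cv2.imwrite("pics/w2.png",p["pixels"])
import pickle; pickle.dump(p,open("w2.pkl","wb"))
for t in ["cutter","cutter_grip","block"]:
    print(t,[(np.round(r["uv"],1).tolist(),round(r["score"],2)) for r in robot.mark_of(t,p)][:3])
print(proj(p,[506.5,-322,150]),proj(p,[506,-322,45]))
s=robot.get_state();print(s["position"],s["tool_rot"],s["contact_force"])
E
```

```text
cutter [([315.0, 184.5], 0.83)]
cutter_grip [([313.0, 217.2], 0.86)]
block [([208.4, 121.5], 0.9), ([327.7, 156.2], 0.66)]
[307.60757877 228.88399944] [310.18936892 193.46298728]
[ 507.29736589 -299.44799416  253.47230169] [0.55506951 0.83177688 0.00476669 0.00472645] [-0.67826245  0.58107496  0.3417697 ]
```

View pics/w2.png

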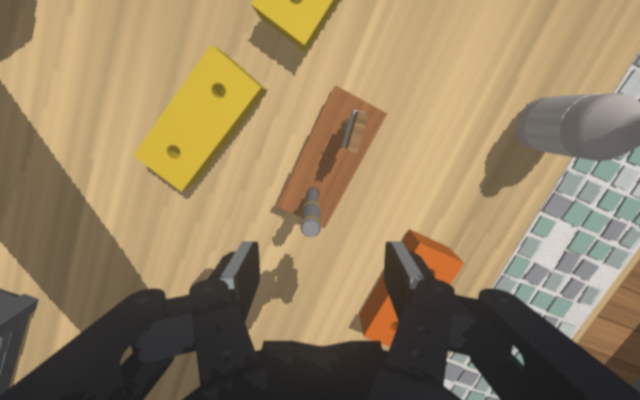

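```bash
cat >> h.py <<'E'
from scipy.spatial.transform import Rotation as Rn
def tool(yawdeg):
    st=robot.get_state(); R=Rn.from_quat(st["tool_rot"])
    a=np.radians(yawdeg); y=np.array([np.cos(a),np.sin(a),0]); z=np.array([0,0,-1.]); x=np.cross(y,z)
    G=Rn.from_matrix(np.c_[x,y,z]); 
    M=R.as_matrix();print("pos",st["position"].round(1),"yaw",np.degrees(np.arctan2(M[1,1],M[0,1])).round(2),"rotneed",np.degrees((G*R.inv()).as_rotvec()).round(2),"z",M[:,2].round(4),"F",st["contact_force"].round(1),"w",round(st["width"],3),"t",st["time_s"])
E
python3 - <<'E'
from h import *
import pickle
p=pickle.load(open("w2.pkl","rb"))
im=cv2.resize(p["pixels"][170:250,270:350],None,fx=7,fy=7,interpolation=2);cv2.imwrite("pics/w2c.png",im)
print(atz(p,(311,229),150),atz(p,(313,192),45))
tool(20)
E
```

```text
[ 508.9304191  -321.11330727  150.        ] [ 508.20704196 -319.32899278   45.        ]
pos [ 507.3 -299.4  253.5] yaw 22.57 rotneed [-0.14  0.76 -2.57] z [ 0.0132  0.0027 -0.9999] F [-0.7  0.6  0.3] w 0.705 t 4.3
```

View pics/w2c.png

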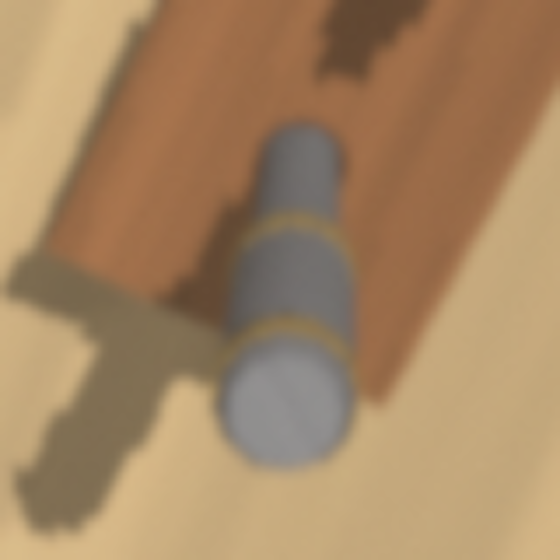

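{"method": "arm_command", "body": {"plan": [{"offset": [0.0,-1.1,-1],"rotation": [-0.1,0.4,-1.3]},{"offset": [0,-1.1,-2],"rotation": [0,0.4,-1.3]},{"offset": [0,0,-2],"rotation": [0,0,0]},{"offset": [0,0,-2],"rotation": [0,0,0]},{"offset": [0,0,-2],"rotation": [0,0,0]},{"offset": [0,0,-1],"rotation": [0,0,0]},{"offset": [0,0,0],"rotation": [0,0,0]},{"offset": [0,0,0],"rotation": [0,0,0]}]}}

```text
time_s: 5.3
position: [505.4, -319.8, 143.8]
tool_rot: [0.575, 0.818, -0.001, -0.004]
contact_force: [-0.1, 0.5, 0.8]
width: 0.706
```

```bash
python3 - <<'E'
from h import *
tool(20)
p=cam("wrist"); cv2.imwrite("pics/w3.png",p["pixels"])
print(proj(p,[508.5,-321.5,150]),proj(p,[508,-320,45]))
E
```

```text
pos [ 505.4 -319.8  143.8] yaw 19.83 rotneed [-0.15 -0.39  0.17] z [-0.0068  0.0027 -1.    ] F [-0.1  0.5  0.8] w 0.706 t 5.3
[324.53352405 289.12919652] [324.10800206 210.25222542]
```

View pics/w3.png

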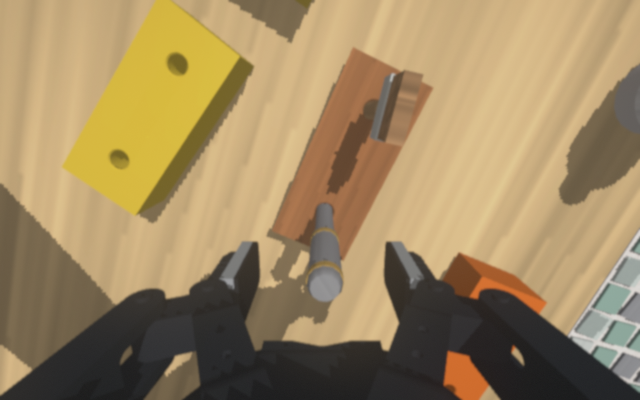

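{"method": "arm_command", "body": {"plan": [{"offset": [0.3,0,-0.7],"rotation": [-0.1,-0.4,0]},{"offset": [0,0,-1],"rotation": [0,0,0]},{"offset": [0,0,-0.4],"rotation": [0,0,0]},{"offset": [0,0,0],"rotation": [0,0,0]},{"offset": [0,0,0],"rotation": [0,0,0]},{"offset": [0,0,0],"rotation": [0,0,0]},{"offset": [0,0,0],"rotation": [0,0,0]},{"offset": [0,0,0],"rotation": [0,0,0]}]}}

```text
time_s: 6.35
position: [509.9, -320.7, 123.9]
tool_rot: [0.575, 0.818, 0.0, 0.002]
contact_force: [0.5, 0.5, -0.6]
width: 0.704
```

```bash
python3 - <<'E'
from h import *
tool(20)
p=cam("wrist"); cv2.imwrite("pics/w4.png",p["pixels"])
E
```

```text
pos [ 509.9 -320.7  123.9] yaw 19.83 rotneed [0.11 0.25 0.17] z [ 0.0043 -0.002  -1.    ] F [ 0.5  0.5 -0.6] w 0.704 t 6.35
```

View pics/w4.png

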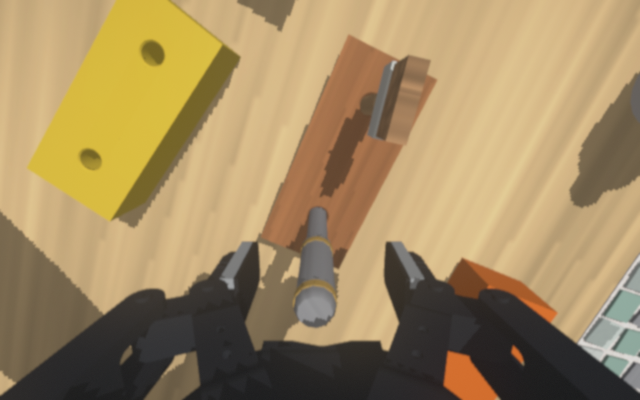

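{"method": "arm_command", "body": {"plan": [{"offset": [-0.2,0,-0.1],"rotation": [0,0,0]},{"offset": [0,0,0],"rotation": [0,0,0]},{"offset": [0,0,0],"rotation": [0,0,0]},{"offset": [0,0,0],"rotation": [0,0,0]},{"offset": [0,0,0],"rotation": [0,0,0]},{"offset": [0,0,0],"rotation": [0,0,0]},{"offset": [0,0,0],"rotation": [0,0,0]},{"offset": [0,0,0],"rotation": [0,0,0]}], "gripper": 1.0, "squeeze": 40}}

```text
time_s: 7.4
position: [507.5, -320.9, 123.1]
tool_rot: [0.575, 0.818, 0.0, 0.002]
contact_force: [-0.0, 0.1, -0.4]
width: 0.177
```

```bash
python3 - <<'E'
from h import *
tool(20)
p=cam("wrist"); cv2.imwrite("pics/w5.png",p["pixels"])
E
```

```text
pos [ 507.5 -320.9  123.1] yaw 19.82 rotneed [0.14 0.23 0.18] z [ 0.004  -0.0025 -1.    ] F [-0.   0.1 -0.4] w 0.177 t 7.4
```

View pics/w5.png

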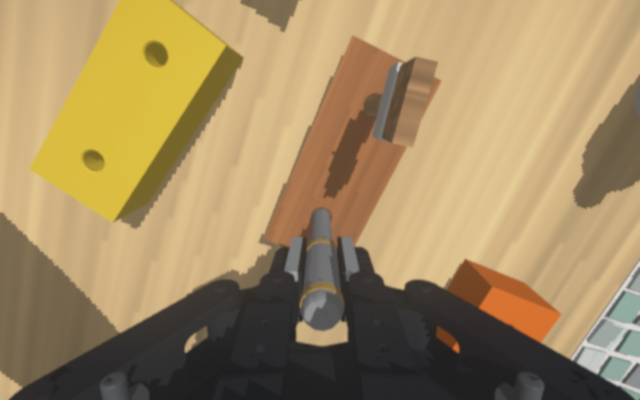

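{"method": "arm_command", "body": {"plan": [{"offset": [0,0,0.6],"rotation": [0,0,0]},{"offset": [0,0,1],"rotation": [0,0,0]},{"offset": [0,0,1.2],"rotation": [0,0,0]},{"offset": [0,0,1.5],"rotation": [0,0,0]},{"offset": [0,0,2],"rotation": [0,0,0]},{"offset": [0,0,2],"rotation": [0,0,0]},{"offset": [0,0,1],"rotation": [0,0,0]},{"offset": [0,0,0],"rotation": [0,0,0]}]}}

```text
time_s: 8.45
position: [508.3, -321.1, 224.7]
tool_rot: [0.575, 0.818, 0.0, 0.005]
contact_force: [-0.2, 0.3, -1.6]
width: 0.178
```

```bash
python3 - <<'E'
from h import *
tool(20)
p=cam("wrist"); cv2.imwrite("pics/w6.png",p["pixels"])
p=cam("scene"); cv2.imwrite("pics/s6.png",cv2.resize(p["pixels"][120:340,100:400],None,fx=2.6,fy=2.6,interpolation=2))
E
```

```text
pos [ 508.3 -321.1  224.7] yaw 19.83 rotneed [0.28 0.46 0.17] z [ 0.008  -0.0049 -1.    ] F [-0.2  0.3 -1.6] w 0.178 t 8.45
```

View pics/w6.png

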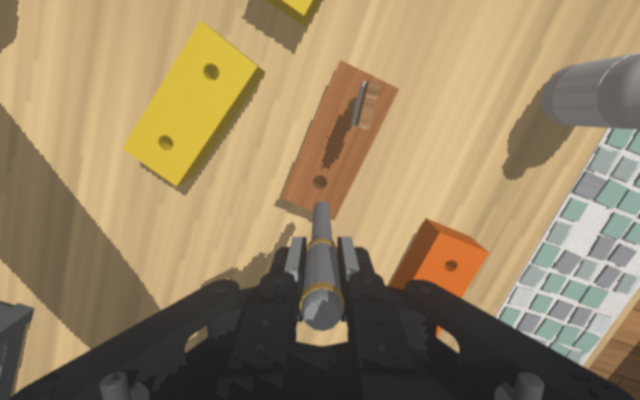

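View pics/s6.png

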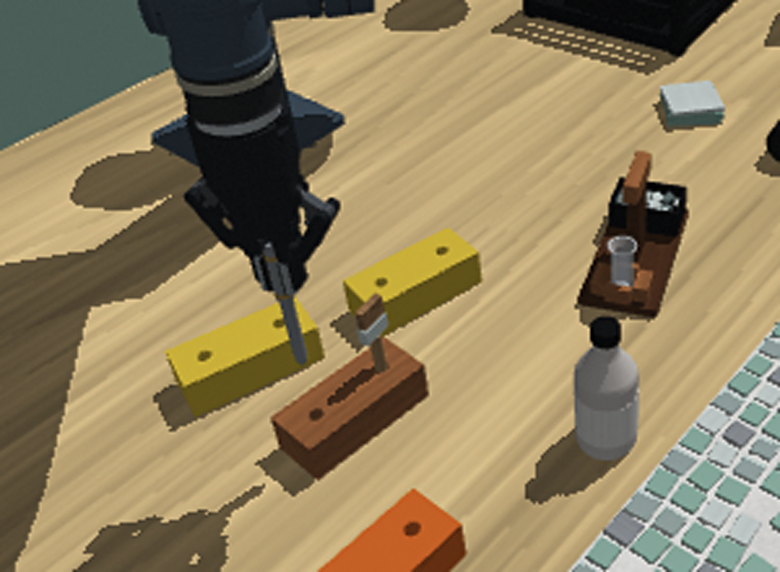

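{"method": "arm_command", "body": {"plan": [{"offset": [0,0,2.5],"rotation": [0.1,0.2,0.1]},{"offset": [1.6,4.8,0.3],"rotation": [0,0,0]},{"offset": [1.6,4.9,0],"rotation": [0,0,0]},{"offset": [1.6,4.9,0],"rotation": [0,0,0]},{"offset": [1.6,4.9,0],"rotation": [0,0,0]},{"offset": [1.6,4.9,0],"rotation": [0,0,0]},{"offset": [1.6,4.9,0],"rotation": [0,0,0]},{"offset": [1.6,4.0,0],"rotation": [0,0,0]}]}}

```text
time_s: 9.55
position: [617.0, 20.2, 239.9]
tool_rot: [0.577, 0.816, -0.002, -0.007]
contact_force: [0.2, -0.4, -0.3]
width: 0.178
```

{"method": "arm_command", "body": {"plan": [{"offset": [0,0,-0.5],"rotation": [0,0,0]},{"offset": [0,0,-0.5],"rotation": [0,0,0]},{"offset": [0,0,0],"rotation": [0,0,0]},{"offset": [0,0,0],"rotation": [0,0,0]},{"offset": [0,0,0],"rotation": [0,0,0]},{"offset": [0,0,0],"rotation": [0,0,0]},{"offset": [0,0,0],"rotation": [0,0,0]},{"offset": [0,0,0],"rotation": [0,0,0]}]}}

```text
time_s: 10.55
position: [615.5, 19.1, 226.4]
tool_rot: [0.578, 0.816, -0.004, -0.009]
contact_force: [0.5, 0.5, -0.5]
width: 0.174
```

```bash
python3 - <<'E'
from h import *
import pickle
tool(20)
D={}
for n in ["wrist","scene","top"]:
    p=cam(n); D[n]=p; cv2.imwrite(f"pics/{n}7.png",p["pixels"])
pickle.dump(D,open("d7.pkl","wb"))
x=(595.5,88,np.radians(-70))
draw(D["wrist"],*x,"pics/w7d.png",(200,100,500,400),2)
draw(D["scene"],*x,"pics/s7d.png",(280,110,400,260),4)
E
```

```text
pos [615.5  19.1 226.4] yaw 19.41 rotneed [-0.26 -1.1   0.59] z [-0.0191  0.0046 -0.9998] F [ 0.5  0.5 -0.5] w 0.174 t 10.55
```

View pics/w7d.png

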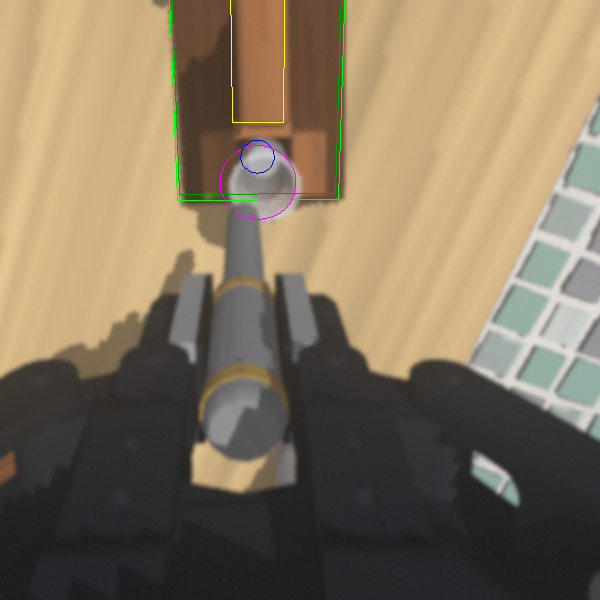

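View pics/s7d.png

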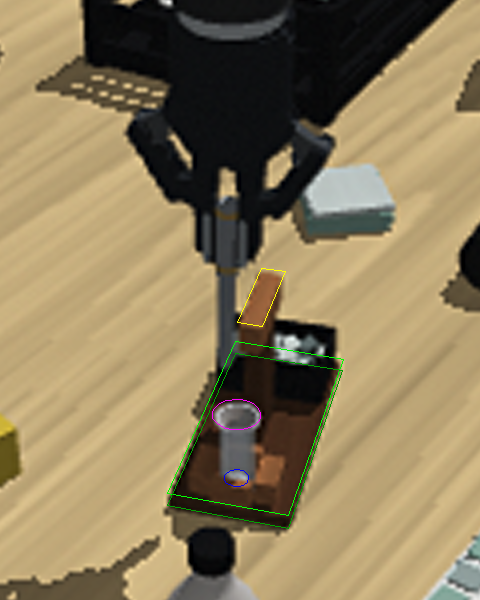

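{"method": "arm_command", "body": {"plan": [{"offset": [0.4,0.3,-0.7],"rotation": [-0.3,-1.1,0.6]},{"offset": [0,0,-1],"rotation": [0,0,0]},{"offset": [0,0,-0.9],"rotation": [0,0,0]},{"offset": [0,0,0],"rotation": [0,0,0]},{"offset": [0,0,0],"rotation": [0,0,0]},{"offset": [0,0,0],"rotation": [0,0,0]},{"offset": [0,0,0],"rotation": [0,0,0]},{"offset": [0,0,0],"rotation": [0,0,0]}]}}

```text
time_s: 11.7
position: [619.4, 22.8, 198.0]
tool_rot: [0.573, 0.82, -0.0, 0.0]
contact_force: [0.3, -0.1, 0.3]
width: 0.176
```

```bash
python3 - <<'E'
from h import *
import pickle
tool(20)
D={}
for n in ["wrist","scene"]:
    p=cam(n); D[n]=p; cv2.imwrite(f"pics/{n}8.png",p["pixels"])
pickle.dump(D,open("d8.pkl","wb"))
cv2.imwrite("pics/w8c.png",cv2.resize(D["wrist"]["pixels"][120:320,220:420],None,fx=3,fy=3,interpolation=2))
cv2.imwrite("pics/s8c.png",cv2.resize(D["scene"]["pixels"][140:250,290:390],None,fx=5.4,fy=5.4,interpolation=2))
E
```

```text
pos [619.4  22.8 198. ] yaw 20.09 rotneed [ 0.06  0.02 -0.09] z [ 4.e-04 -1.e-03 -1.e+00] F [ 0.3 -0.1  0.3] w 0.176 t 11.7
```

View pics/w8c.png

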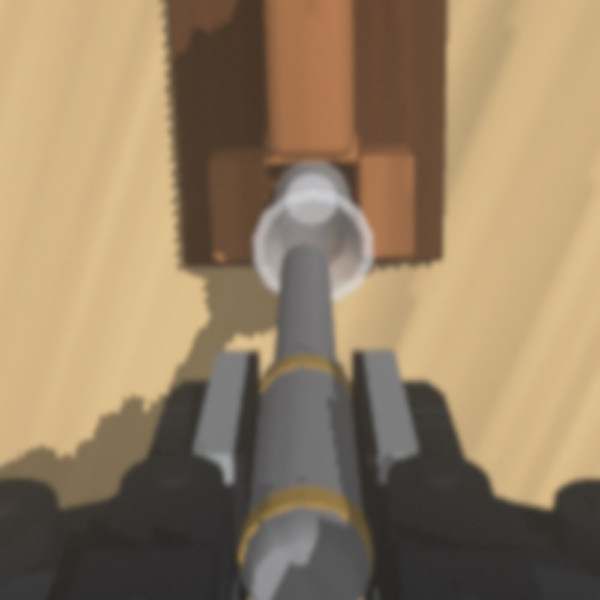

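View pics/s8c.png

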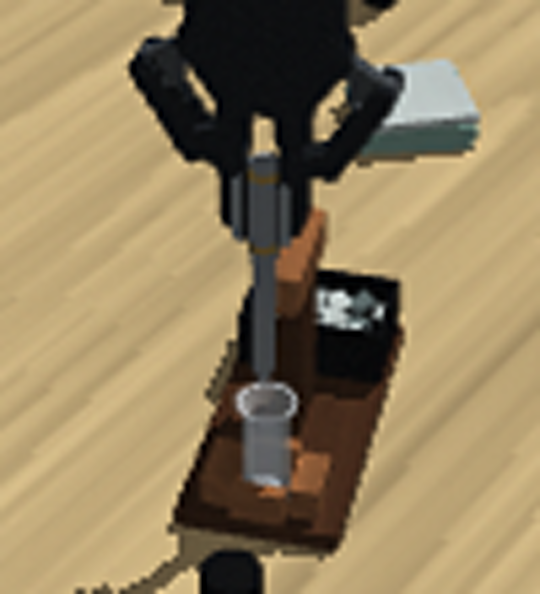

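```bash
python3 - <<'E'
from h import *
import pickle
D=pickle.load(open("d8.pkl","rb")); w=D["wrist"];s=D["scene"]
print("foot proj w",(proj(w,[619.4,22.8,90])-[220,120])*3,"s",(proj(s,[619.4,22.8,90])-[290,140])*5.4)
print("mouth w",atz(w,(324.3,202),76),"s",atz(s,(290+267/5.4,140+403/5.4),76))
print("bar top end w, band", (proj(w,[619.4,22.8,90+80])-[220,120])*3)
E
```

```text
foot proj w [300.46623994 253.24415135] s [263.40604814 373.40824287]
mouth w [623.24199755  21.89771178  76.        ] s [625.05421261  18.00906629  76.        ]
bar top end w, band [298.38320405 385.87969313]
```

```bash
python3 - <<'E'
from h import *
import pickle
D=pickle.load(open("d8.pkl","rb")); w=D["wrist"];s=D["scene"]
A=np.linspace(0,2*np.pi,60)
for c in [(621.5,22),(620,22),(622,20)]:
    q=np.array([(proj(s,[c[0]+17*np.cos(a),c[1]+17*np.sin(a),76])-[290,140])*5.4 for a in A]); print(c,"s",q.min(0).round(),q.max(0).round())
    q=np.array([(proj(w,[c[0]+17*np.cos(a),c[1]+17*np.sin(a),76])-[220,120])*3 for a in A]); print("w",q.min(0).round(),q.max(0).round())
im=D["scene"]["pixels"][200:225,325:355]; cv2.imwrite("pics/s8cc.png",cv2.resize(im,None,fx=20,fy=20,interpolation=0))
im=D["wrist"]["pixels"][170:230,295:355]; cv2.imwrite("pics/w8cc.png",cv2.resize(im,None,fx=10,fy=10,interpolation=0))
E
```

```text
(621.5, 22) s [233. 376.] [298. 417.]
w [244. 182.] [370. 303.]
(620, 22) s [231. 375.] [296. 416.]
w [239. 180.] [365. 301.]
(622, 20) s [232. 378.] [297. 420.]
w [243. 190.] [369. 310.]
```

View pics/s8cc.png

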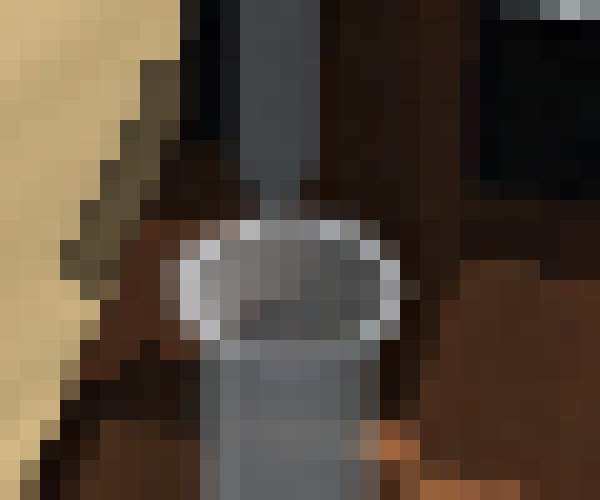

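View pics/w8cc.png

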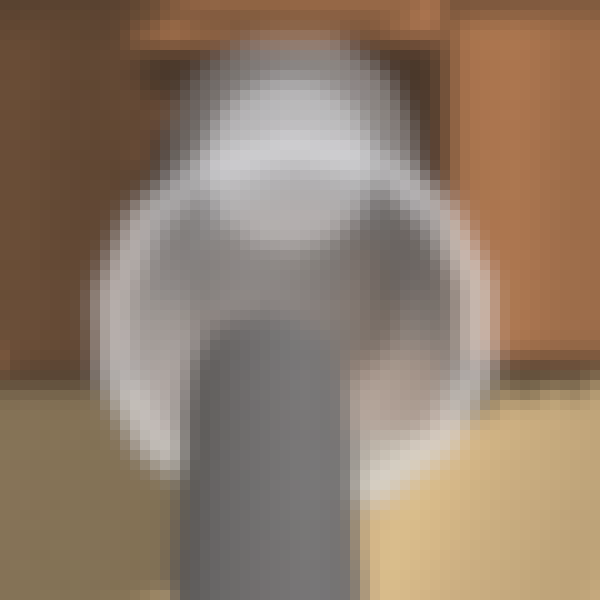

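{"method": "arm_command", "body": {"plan": [{"offset": [0.2,0.05,0],"rotation": [0,0,0]},{"offset": [0,0,0],"rotation": [0,0,0]},{"offset": [0,0,-0.6],"rotation": [0,0,0]},{"offset": [0,0,-0.6],"rotation": [0,0,0]},{"offset": [0,0,-0.6],"rotation": [0,0,0]},{"offset": [0,0,-0.4],"rotation": [0,0,0]},{"offset": [0,0,0],"rotation": [0,0,0]},{"offset": [0,0,0],"rotation": [0,0,0]}]}}

```text
time_s: 12.8
position: [621.1, 23.3, 173.6]
tool_rot: [0.573, 0.82, -0.001, -0.0]
contact_force: [0.5, -1.2, -1.3]
width: 0.175
```

```bash
python3 - <<'E'
from h import *
tool(20)
w=cam("wrist");s=cam("scene")
cv2.imwrite("pics/w9c.png",cv2.resize(w["pixels"][150:230,280:360],None,fx=7,fy=7,interpolation=2))
cv2.imwrite("pics/s9c.png",cv2.resize(s["pixels"][150:250,300:380],None,fx=6,fy=6,interpolation=2))
E
```

```text
pos [621.1  23.3 173.6] yaw 20.08 rotneed [ 0.05 -0.06 -0.08] z [-1.e-03 -9.e-04 -1.e+00] F [ 0.5 -1.2 -1.3] w 0.175 t 12.8
```

View pics/w9c.png

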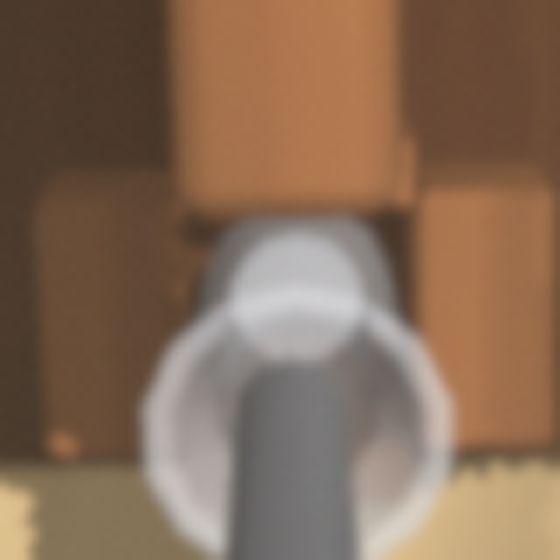

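View pics/s9c.png

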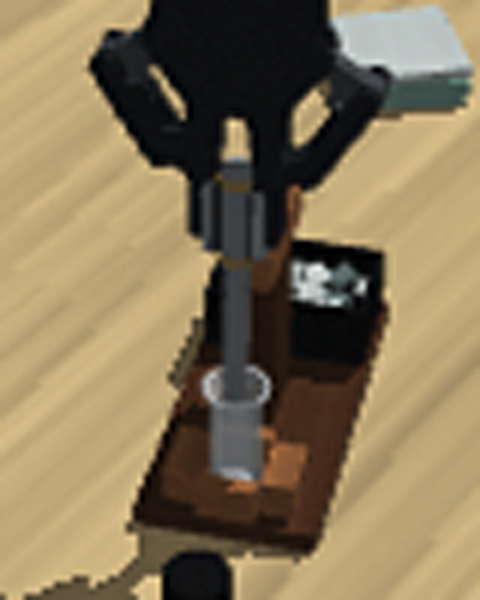

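{"method": "arm_command", "body": {"plan": [{"offset": [0.03,-0.05,-0.3],"rotation": [0,0,0]},{"offset": [0,0,-0.5],"rotation": [0,0,0]},{"offset": [0,0,-0.6],"rotation": [0,0,0]},{"offset": [0,0,-0.6],"rotation": [0,0,0]},{"offset": [0,0,-0.6],"rotation": [0,0,0]},{"offset": [0,0,-0.5],"rotation": [0,0,0]},{"offset": [0,0,-0.2],"rotation": [0,0,0]},{"offset": [0,0,0],"rotation": [0,0,0]}]}}

```text
time_s: 13.9
position: [621.3, 22.8, 138.0]
tool_rot: [0.573, 0.82, -0.001, -0.0]
contact_force: [-0.3, -0.3, -0.2]
width: 0.177
```

```bash
python3 - <<'E'
from h import *
tool(20)
w=cam("wrist");s=cam("scene")
cv2.imwrite("pics/w10c.png",cv2.resize(w["pixels"][150:310,240:400],None,fx=3.6,fy=3.6,interpolation=2))
cv2.imwrite("pics/s10c.png",cv2.resize(s["pixels"][150:250,300:380],None,fx=6,fy=6,interpolation=2))
E
```

```text
pos [621.3  22.8 138. ] yaw 20.09 rotneed [ 0.05 -0.08 -0.09] z [-1.4e-03 -9.0e-04 -1.0e+00] F [-0.3 -0.3 -0.2] w 0.177 t 13.9
```

View pics/w10c.png

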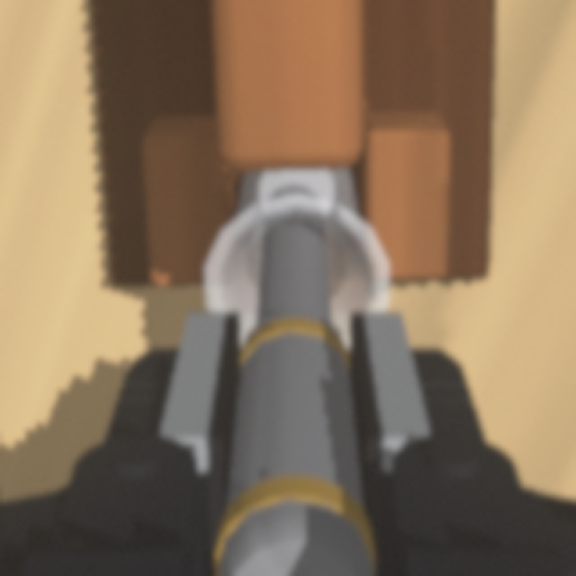

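View pics/s10c.png

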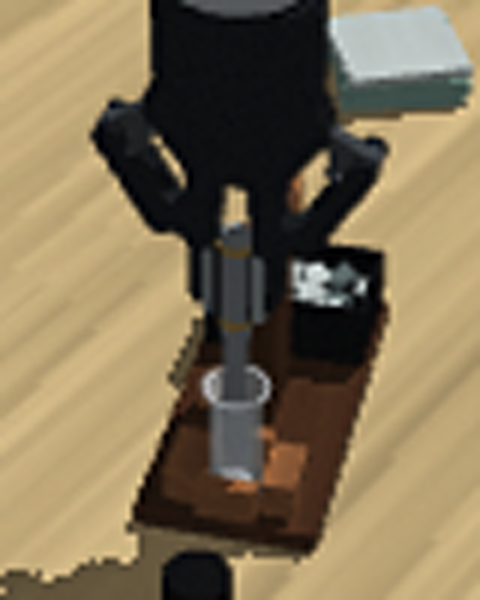

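{"method": "arm_command", "body": {"plan": [{"offset": [0,0,-0.3],"rotation": [0,0,0]},{"offset": [0,0,-0.3],"rotation": [0,0,0]},{"offset": [0,0,-0.3],"rotation": [0,0,0]},{"offset": [0,0,-0.15],"rotation": [0,0,0]},{"offset": [0,0,-0.1],"rotation": [0,0,0]},{"offset": [0,0,-0.05],"rotation": [0,0,0]},{"offset": [0,0,0],"rotation": [0,0,0]},{"offset": [0,0,0],"rotation": [0,0,0]}]}}

```text
time_s: 15.0
position: [621.9, 22.7, 126.2]
tool_rot: [0.573, 0.82, -0.0, 0.0]
contact_force: [0.7, 0.5, -0.6]
width: 0.178
```

```bash
python3 - <<'E'
from h import *
tool(20)
E
```

```text
pos [621.9  22.7 126.2] yaw 20.08 rotneed [ 0.06  0.03 -0.08] z [ 5.0e-04 -1.1e-03 -1.0e+00] F [ 0.7  0.5 -0.6] w 0.178 t 15.0
```

{"method": "arm_command", "body": {"plan": [{"offset": [0,0,-0.08],"rotation": [0,0,0]},{"offset": [0,0,-0.05],"rotation": [0,0,0]},{"offset": [0,0,-0.05],"rotation": [0,0,0]},{"offset": [0,0,0],"rotation": [0,0,0]},{"offset": [0,0,0],"rotation": [0,0,0]},{"offset": [0,0,0],"rotation": [0,0,0]},{"offset": [0,0,0],"rotation": [0,0,0]},{"offset": [0,0,0],"rotation": [0,0,0]}]}}

```text
time_s: 16.0
position: [622.0, 22.8, 124.5]
tool_rot: [0.573, 0.82, -0.0, 0.001]
contact_force: [0.1, 0.4, -0.5]
width: 0.178
```

```bash
python3 - <<'E'
from h import *
tool(20)
E
```

```text
pos [622.   22.8 124.5] yaw 20.09 rotneed [ 0.06  0.05 -0.09] z [ 9.e-04 -1.e-03 -1.e+00] F [ 0.1  0.4 -0.5] w 0.178 t 16.0
```

{"method": "arm_command", "body": {"plan": [{"offset": [0,0,-0.05],"rotation": [0,0,0]},{"offset": [0,0,-0.05],"rotation": [0,0,0]},{"offset": [0,0,-0.05],"rotation": [0,0,0]},{"offset": [0,0,0],"rotation": [0,0,0]},{"offset": [0,0,0],"rotation": [0,0,0]},{"offset": [0,0,0],"rotation": [0,0,0]},{"offset": [0,0,0],"rotation": [0,0,0]},{"offset": [0,0,0],"rotation": [0,0,0]}]}}

```text
time_s: 17.0
position: [622.1, 22.7, 124.1]
tool_rot: [0.573, 0.82, 0.0, 0.001]
contact_force: [-0.9, -0.4, 1.4]
width: 0.179
```

```bash
python3 - <<'E'
from h import *
tool(20)
s=cam("scene")
cv2.imwrite("pics/s11c.png",cv2.resize(s["pixels"][150:250,300:380],None,fx=6,fy=6,interpolation=2))
E
```

```text
pos [622.1  22.7 124.1] yaw 20.08 rotneed [ 0.07  0.1  -0.08] z [ 0.0017 -0.0011 -1.    ] F [-0.9 -0.4  1.4] w 0.179 t 17.0
```

View pics/s11c.png

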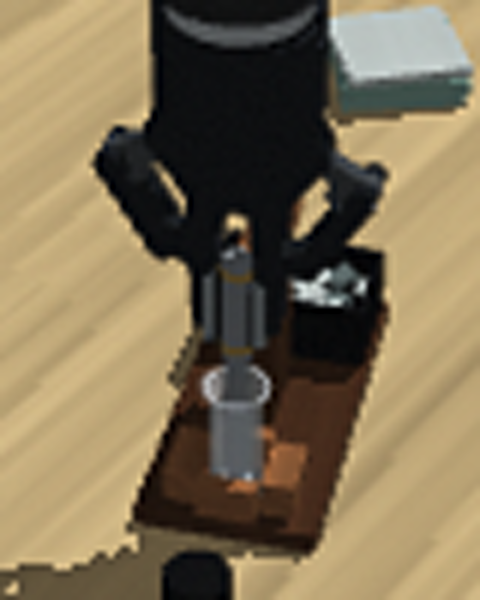

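{"method": "arm_command", "body": {"plan": [{"offset": [0,0,-0.1],"rotation": [0,0,0]},{"offset": [0,0,-0.1],"rotation": [0,0,0]},{"offset": [0,0,-0.1],"rotation": [0,0,0]},{"offset": [0,0,-0.1],"rotation": [0,0,0]},{"offset": [0,0,-0.1],"rotation": [0,0,0]},{"offset": [0,0,-0.1],"rotation": [0,0,0]},{"offset": [0,0,-0.1],"rotation": [0,0,0]},{"offset": [0,0,-0.1],"rotation": [0,0,0]}]}}

```text
time_s: 18.05
position: [622.1, 22.7, 124.0]
tool_rot: [0.573, 0.82, 0.001, 0.003]
contact_force: [-2.7, 0.3, 5.3]
width: 0.176
```

Contact on the vial floor is confirmed: z stays at 124.0 against an expected 124, and the force rises to 5 N. Now I open the gripper.

{"method": "arm_command", "body": {"plan": [{"offset": [0,0,0],"rotation": [0,0,0]},{"offset": [0,0,0],"rotation": [0,0,0]},{"offset": [0,0,0],"rotation": [0,0,0]},{"offset": [0,0,0],"rotation": [0,0,0]},{"offset": [0,0,0],"rotation": [0,0,0]},{"offset": [0,0,0.5],"rotation": [0,0,0]},{"offset": [0,0,1],"rotation": [0,0,0]},{"offset": [0,0,1.5],"rotation": [0,0,0]}], "gripper": 5}}

```text
time_s: 19.05
position: [621.1, 22.8, 152.4]
tool_rot: [0.573, 0.82, -0.0, 0.001]
contact_force: [0.9, 0.4, -0.1]
width: 0.587
```

{"method": "arm_command", "body": {"plan": [{"offset": [0,0,2],"rotation": [0,0,0]},{"offset": [0,0,2.5],"rotation": [0,0,0]},{"offset": [0,0,1],"rotation": [0,0,0]},{"offset": [-0.6,1.6,0],"rotation": [0,0,0]},{"offset": [-0.9,2.5,0],"rotation": [0,0,0]},{"offset": [-0.6,1.7,0],"rotation": [0,0,0]},{"offset": [0,0,0],"rotation": [0,0,0]},{"offset": [0,0,0],"rotation": [0,0,0]}]}}

```text
time_s: 20.05
position: [599.1, 84.6, 212.5]
tool_rot: [0.572, 0.82, 0.001, 0.003]
contact_force: [-0.5, -0.6, -0.1]
width: 0.582
```

```bash
python3 - <<'E'
from h import *
import pickle
tool(20)
w=cam("wrist");s=cam("scene");t=cam("top")
pickle.dump((w,s,t),open("d12.pkl","wb"))
cv2.imwrite("pics/w12.png",w["pixels"])
x=(597.5,88.5,np.radians(-70))
draw(w,*x,"pics/w12d.png",(150,0,500,400),1.45)
cv2.imwrite("pics/s12c.png",cv2.resize(s["pixels"][140:250,290:390],None,fx=5.4,fy=5.4,interpolation=2))
E
```

```text
pos [599.1  84.6 212.5] yaw 20.15 rotneed [ 0.1   0.34 -0.15] z [ 0.0059 -0.0018 -1.    ] F [-0.5 -0.6 -0.1] w 0.582 t 20.05
```

View pics/w12.png

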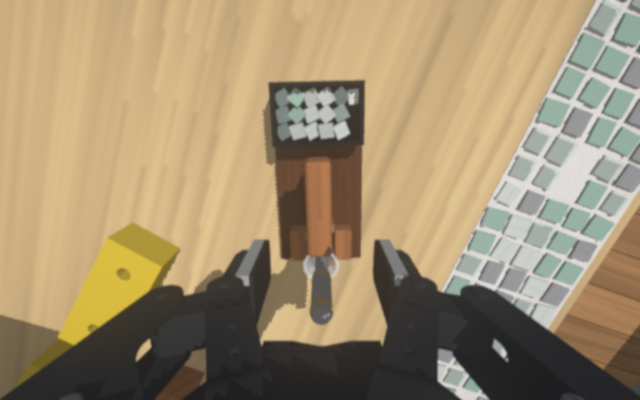

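View pics/w12d.png

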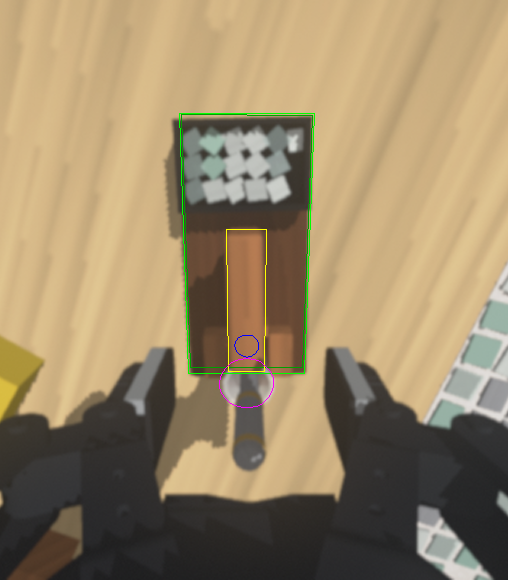

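View pics/s12c.png

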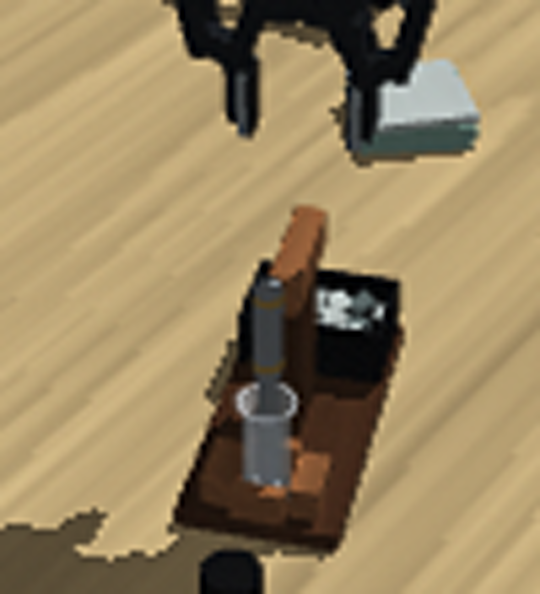

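{"method": "arm_command", "body": {"plan": [{"offset": [-0.2,0.4,-1],"rotation": [0.1,0.3,-0.1]},{"offset": [0,0,-1.5],"rotation": [0,0,0]},{"offset": [0,0,-1.5],"rotation": [0,0,0]},{"offset": [0,0,-1],"rotation": [0,0,0]},{"offset": [0,0,0],"rotation": [0,0,0]},{"offset": [0,0,0],"rotation": [0,0,0]},{"offset": [0,0,0],"rotation": [0,0,0]},{"offset": [0,0,0],"rotation": [0,0,0]}]}}

```text
time_s: 21.2
position: [597.2, 86.9, 158.3]
tool_rot: [0.575, 0.818, -0.0, -0.0]
contact_force: [-0.3, -0.0, 0.2]
width: 0.586
```

```bash
python3 - <<'E'
from h import *
tool(20)
w=cam("wrist");s=cam("scene")
cv2.imwrite("pics/w13.png",w["pixels"])
cv2.imwrite("pics/s13c.png",cv2.resize(s["pixels"][140:250,290:390],None,fx=5.4,fy=5.4,interpolation=2))
E
```

```text
pos [597.2  86.9 158.3] yaw 19.85 rotneed [ 0.   -0.04  0.15] z [-7.e-04 -0.e+00 -1.e+00] F [-0.3 -0.   0.2] w 0.586 t 21.2
```

View pics/w13.png

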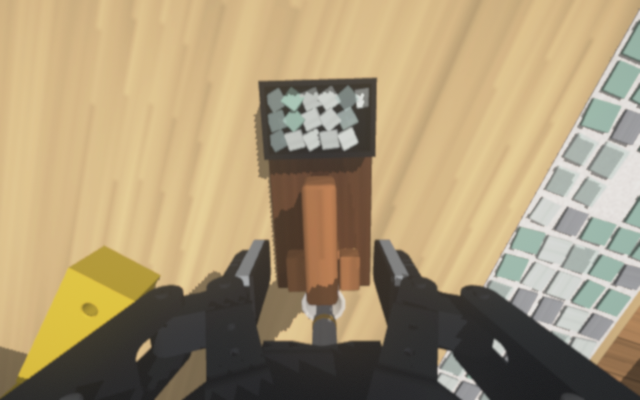

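View pics/s13c.png

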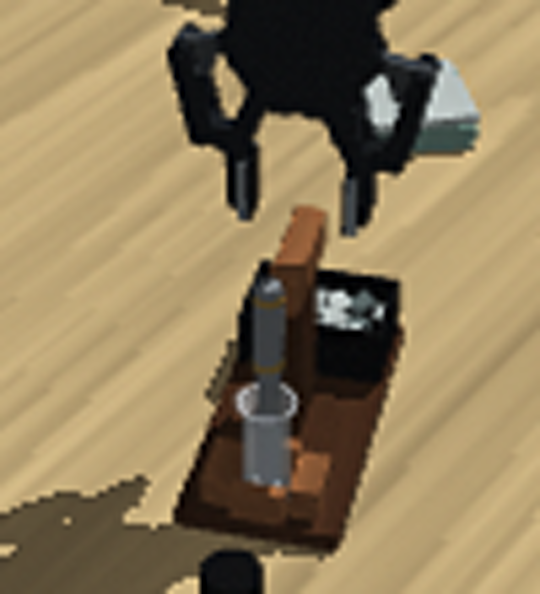

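{"method": "arm_command", "body": {"plan": [{"offset": [0,0.1,-0.8],"rotation": [0,0,1.0]},{"offset": [0,0,-1],"rotation": [0,0,0]},{"offset": [0,0,-1],"rotation": [0,0,0]},{"offset": [0,0,-0.6],"rotation": [0,0,0]},{"offset": [0,0,0],"rotation": [0,0,0]},{"offset": [0,0,0],"rotation": [0,0,0]},{"offset": [0,0,0],"rotation": [0,0,0]},{"offset": [0,0,0],"rotation": [0,0,0]}]}}

```text
time_s: 22.3
position: [597.0, 88.0, 121.6]
tool_rot: [0.567, 0.824, -0.0, -0.0]
contact_force: [-0.3, -1.0, 0.9]
width: 0.589
```

```bash
python3 - <<'E'
from h import *
tool(21)
w=cam("wrist")
cv2.imwrite("pics/w14.png",w["pixels"])
E
```

```text
pos [597.   88.  121.6] yaw 20.93 rotneed [ 0.   -0.06  0.07] z [-0.0011 -0.     -1.    ] F [-0.3 -1.   0.9] w 0.589 t 22.3
```

View pics/w14.png

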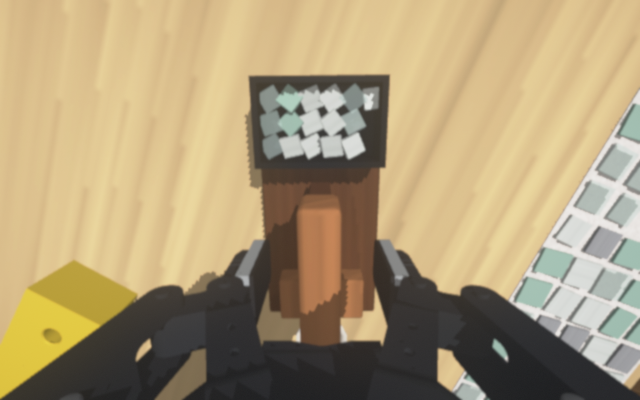

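Bar columns 299 to 343 sit centred between the pads at columns 270 and 375. I lower about 4 mm and close.

{"method": "arm_command", "body": {"plan": [{"offset": [0,0,-0.25],"rotation": [0,0,0]},{"offset": [0,0,-0.15],"rotation": [0,0,0]},{"offset": [0,0,0],"rotation": [0,0,0]},{"offset": [0,0,0],"rotation": [0,0,0]},{"offset": [0,0,0],"rotation": [0,0,0]},{"offset": [0,0,0],"rotation": [0,0,0]},{"offset": [0,0,0],"rotation": [0,0,0]},{"offset": [0,0,0],"rotation": [0,0,0]}], "gripper": 1.0, "squeeze": 80}}

```text
time_s: 23.35
position: [596.8, 87.8, 118.3]
tool_rot: [0.567, 0.824, -0.0, -0.0]
contact_force: [-1.5, -0.3, 0.9]
width: 0.199
```

```bash
python3 - <<'E'
from h import *
tool(21)
w=cam("wrist")
cv2.imwrite("pics/w15.png",w["pixels"])
E
```

```text
pos [596.8  87.8 118.3] yaw 20.93 rotneed [ 0.03 -0.05  0.07] z [-9.e-04 -5.e-04 -1.e+00] F [-1.5 -0.3  0.9] w 0.199 t 23.35
```

View pics/w15.png

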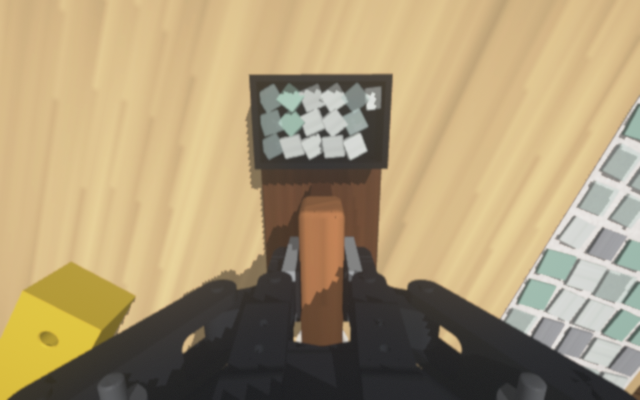

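{"method": "arm_command", "body": {"plan": [{"offset": [0,0,0.5],"rotation": [0,0,0]},{"offset": [0,0,1],"rotation": [0,0,0]},{"offset": [0,0,1.3],"rotation": [0,0,0]},{"offset": [0,0,1.5],"rotation": [0,0,0]},{"offset": [0,0,1.5],"rotation": [0,0,0]},{"offset": [0,0,1.3],"rotation": [0,0,0]},{"offset": [0,0,1],"rotation": [0,0,0]},{"offset": [0,0,0.5],"rotation": [0,0,0]}]}}

```text
time_s: 24.4
position: [595.0, 87.8, 207.1]
tool_rot: [0.567, 0.824, -0.002, -0.002]
contact_force: [0.2, -0.1, -5.2]
width: 0.196
```

```bash
python3 - <<'E'
from h import *
tool(21)
s=cam("scene")
cv2.imwrite("pics/s16c.png",cv2.resize(s["pixels"][110:250,260:420],None,fx=4.2,fy=4.2,interpolation=2))
E
```

```text
pos [595.   87.8 207.1] yaw 20.94 rotneed [ 0.02 -0.34  0.06] z [-5.9e-03 -4.0e-04 -1.0e+00] F [ 0.2 -0.1 -5.2] w 0.196 t 24.4
```

View pics/s16c.png

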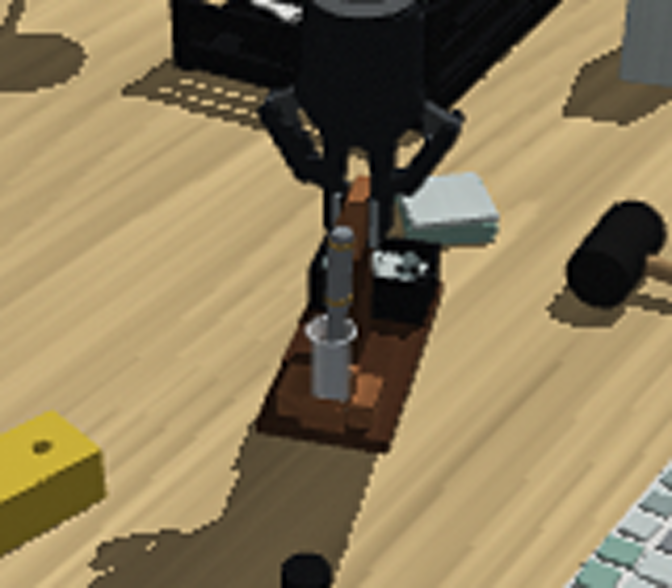

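{"method": "arm_command", "body": {"plan": [{"offset": [0.1,0,0.4],"rotation": [0,-0.3,0]},{"offset": [0,0,0.4],"rotation": [0,0,0]},{"offset": [0,0,0.2],"rotation": [0,0,0]},{"offset": [0,0,0],"rotation": [0,0,0]},{"offset": [0,0,0],"rotation": [0,0,0]},{"offset": [0,0,0],"rotation": [0,0,0]},{"offset": [0,0,0],"rotation": [0,0,0]},{"offset": [0,0,0],"rotation": [0,0,0]}]}}

```text
time_s: 25.45
position: [595.1, 87.8, 216.0]
tool_rot: [0.567, 0.824, -0.001, -0.001]
contact_force: [0.1, -0.1, -5.0]
width: 0.2
```

```bash
python3 - <<'E'
from h import *
tool(21)
s=cam("scene");w=cam("wrist")
x0=robot.get_state()["position"]
draw(s,x0[0],x0[1],np.radians(-69),"pics/s17d.png",(270,110,410,250),4.2,z0=x0[2]-118.3)
cv2.imwrite("pics/w17.png",w["pixels"]); print(robot.get_state()["dq"].round(3))
E
```

```text
pos [595.1  87.8 216. ] yaw 20.94 rotneed [ 0.03 -0.22  0.06] z [-3.9e-03 -5.0e-04 -1.0e+00] F [ 0.1 -0.1 -5. ] w 0.2 t 25.45
[-0.001 -0.001  0.003  0.    -0.001  0.001]
```

View pics/s17d.png

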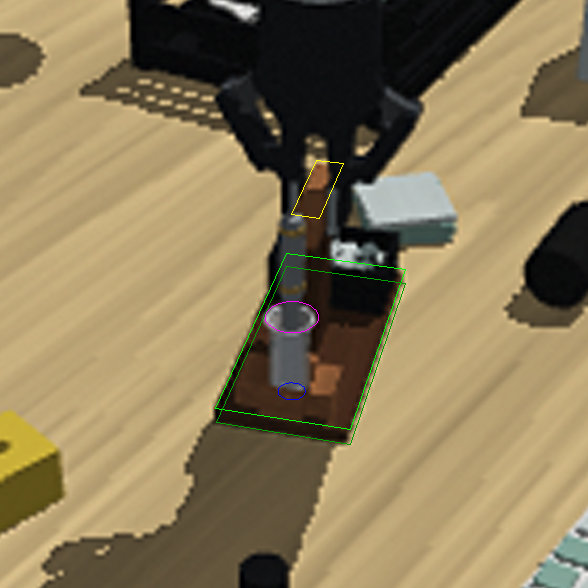

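View pics/w17.png

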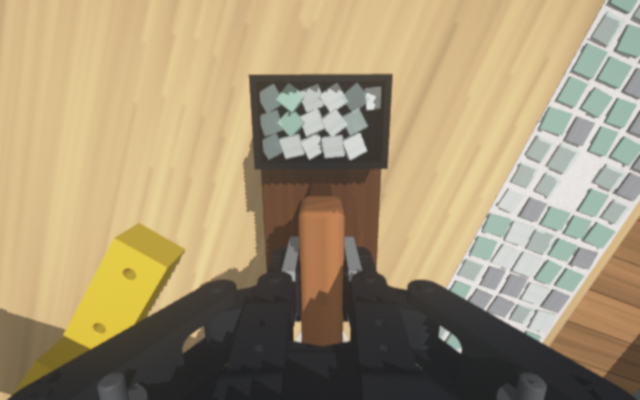

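```bash
python3 - <<'E'
from h import *
print(robot.close_job()); tool(21)
E
```

```text
the job is handed in; nothing more can be done
None
the job is handed in; nothing more can be done
```

I took the steel cutter from the brown wooden block and lowered it into the vial until it touched the floor. Contact showed as the height holding at 124.0 mm, as expected, and the force rising to about 5 N. I then let go, gripped the carrier's bar at 80 N, lifted it, and handed the job in at about 25.5 s.

**Last checks:**
- **Height:** the carrier is about 98 mm clear of the bench.
- **Level:** the tool tilt is about 0.2°, and the level carrier outline fits the scene picture.
- **Still:** joint speeds are about 0.
- **Load:** the wrist force is -5.0 N, which matches the carrier plus the cutter.
- **Position:** the cutter stands in the vial, and the carrier has not slipped in the gripper.
- **Other items:** the wrist force stayed small on every move and I saw no sign of touching anything else. I did not take a separate last picture of the brush, bottle, tiles and mallet.

**Disagreements:** the wrist camera put the vial mouth about 2 mm off the first scene and top estimate. I settled it by comparing the cutter's foot with the mouth in the same pictures. The carrier's heading was about 1° off my first estimate, and I turned the gripper to match before gripping.

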